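Put the tattoo machine away in its case

ROBOT

A 6-joint arm with a two-finger parallel gripper is mounted at the origin on the work surface. World frame = base frame: x ahead of the robot, y to its left, z up, the work surface at z = 0. Lengths are in mm, angles in rad, forces in N, time in s.
With the tool pointing down it reaches from about 275 to 1000 mm from the base axis. Payload 8.4 kg.
Tool frame: the origin (TCP) lies on the centre line of the jaws, within the pads' length; the fingertips stand r.tip_reach ahead of it and the grasp point (between the pads) lies 11 mm behind it (r.tip_reach is the distance from the TCP to the fingertips, in mm); z points along the fingers, y is the line along which they close (so a half turn about z gives the same grasp; the last joint's range is limited). The gripper opens to 85 mm and grips with 20 to 120 N. Pads are 22 mm wide; open, the fingers measure 114 mm over their backs; the gripper's body (76 mm by 85 mm) begins 54 mm behind the grasp point. The pads swing forward as they close: fully open they stand 13 mm farther back than shut.
Start: joints at [1.207, 0.353, 1.633, -0, 1.155, -0.002], TCP at [221.223, 584.541, 239.281] pointing down, gripper open.
Joint ranges: [-2.63, 2.63], [-0.92, 2.1], [0.06, 2.66], [-1.3, 4.44], [0, 2.69], [-3.02, 3.02]. Speed limits (rad/s): [2.22, 2.22, 2.79, 3.14, 3.14, 3.14].

INTERFACE

Orientations are given as [roll, pitch, yaw] about the fixed x, y, z axes, in that order (R = Rz(yaw) Ry(pitch) Rx(roll)).
In Python, from rig import r gives the robot as it stands.
- The arm moves only by the tool carry_out, never from a script. Its argument "targets" is a list of rows, each an object with "dp": the shift along the tool's x, y, z in mm, a list of three; "yaw": the turn about the tool's z in degrees. A call has 1 to 12 rows; each row is the pose to reach, as a shift and turn from the pose commanded when the call began, along the tool's axes at that moment; what a row does not reach only later rows make up. A row lasts 1/8 s, in which the tool goes at most 62.5 mm and 10.7 degrees, less where a joint would pass 70% of its speed; a pose out of reach is approached as far as the arm can. A call with a gripper value outside its range is refused whole. "fingers" is the opening, from -1 (shut) to 1 (fully open), so that 0 is half open, set as the call begins (left out, the last holds). The fingers move at their own pace and stop on an object; "grip_force" is the grip in N (left out, the last holds). Time passes only in rows, so rows that repeat a pose let the fingers close. It gives the time, the measured TCP pose, the force, the opening and the grip force at its end, in the units of the state.
- r.sense(): the state, without advancing time (a new reading comes with each control period).
- r.grab_frame(name): name is "scene" or "top" or "wrist"; returns the picture (480x640x3 uint8, red, green, blue); there is no depth.
- r.get_calibration(name): a dict with "fx", "fy", "cx", "cy" (pixels), "rvec" (rotation vector, rad) and "tvec" (3), from world to camera coordinates, as OpenCV has them. Camera axes: x right, y down, z forward; pixel columns grow to the right and rows downward; lengths in mm; the calibration is good to about 2 mm. A picture is of the moment at which its call begins: read the wrist's pose just before it. get_calibration takes no time and is no camera call; for the wrist camera it gives the pose at the moment of the call.
- r.sign_off(): hands the job in; it is judged then, once.
The state is a dict: "clock": time; "qpos": joint angles; "qvel": joint speeds; "joint_efforts": joint torques, N m; "eef_pos": TCP position; "tcp_rot": TCP orientation; "contact_force": force on the tool from outside, world axes, zero at the start; "wrist_torque": the same for the moment, N m; "opening": opening from 0.0 (shut) to 1.0 (fully open); "grasp_force": force on a finger pad.
Only numpy, scipy, OpenCV 4.12 (cv2) and the standard library are available. Lean on these libraries where they do the work, as an engineer would, in place of code of your own. Each camera call takes 0.05 s, during which the arm holds its last target. There are 200 camera calls.

TASK

The stencil bench is being tidied. Lift the lid of the black hinged case by its wire handle and swing it wide open, lay the longer of the two eight-sided aluminium pen machines down inside the case, then close the lid fully over it.

Things in the scene. Friction and masses are not known exactly. Their poses are not given: they have to be found in the camera images.
- case_lid (a joint): Lid of the black clamshell case, a shell 140 x 140 mm, 20 mm deep, hinged along the case's far (+x) top edge. 0 = shut, grows as it swings up and away from the robot, 1.57 = upright, stop at 1.9. It starts shut or a little ajar (up to 0.2). The hinge is stiff: the lid stays at any angle; about 3 N at the handle moves it. No latch.
- lid_handle (a point): Middle of the lid's steel wire handle: round bar 10 mm thick along the case's y, 80 mm free between its posts, axis 40 mm above the lid's outer face, 20 mm back from its front edge. Lid shut: 120 mm in -x of the hinge axis and 60 mm above it. The bar can turn between the fingers, so a grip need not tilt with the lid. Axes: the lid's (the case's when shut).
- case_in (a point): Centre of the case's inner floor, 4 mm above the table; x points to the hinge side, y along the hinge, z up. The tray is fixed, 140 x 140 mm outside, 132 x 132 inside, rim 20 mm above this floor. The hinge axis runs along y, 70 mm in +x of here and 20.5 mm above. Lid shut, the inside is 36 mm high.
- long_machine_center (a point): Centre of the longer pen machine: an eight-sided aluminium bar lying on a flat, 100 mm long (its x axis), 26 mm across flats (y), about 130 g, with a thin black round nose (18 mm long) at +x. This point is 13 mm above what it lies on; two flats stand upright to be gripped. A shorter one of the same make, 62 mm long, lies near it.
Things that resemble listed ones, but are neither listed nor needed, are in the scene too. Leave any pink or yellow look-alike of the part that bears long_machine_center alone. Leave any pink look-alike of the part that bears case_lid alone.

How it is judged (in metres and radians):
On the way, in this order (a step that is already met when the one before it is completed fails the run):
1. the lid is swung well open (more than 57 degrees) (value of joint case_lid above 1 rad), for 0.2 s.
2. the long machine lies inside the tray while the lid is open (x of long_machine_center in the frame of case_in between -0.055 and 0.055 m and y of long_machine_center in the frame of case_in between -0.055 and 0.055 m and z of long_machine_center in the frame of case_in between 0.004 and 0.024 m and value of joint case_lid above 0.6 rad), for 0.2 s.
At the end, for the whole second after the job is handed in: The long machine lies inside the case (its centre within 55 mm of the middle along and across, and 4 to 24 mm above the inner floor) and the lid is shut (below 0.06 rad) and still (x of long_machine_center in the frame of case_in between -0.055 and 0.055 m and y of long_machine_center in the frame of case_in between -0.055 and 0.055 m and z of long_machine_center in the frame of case_in between 0.004 and 0.024 m and value of joint case_lid below 0.06 rad and velocity of joint case_lid between -0.05 and 0.05 rad/s); the robot touches nothing.
It also fails if it takes over 67 s, if anything falls off the work surface, if the arm or the gripper's body presses on something with over 40 N, if the wrist force passes 120 N, or if a joint passes its speed limit or range.

## Working session

There is one attempt and no reset: what is moved stays moved. The work goes in short steps, Python scripts to look and compute and a tool call to move; the robot and the scene stay as the last step left them, time stands still between calls to the robot, and variables do not carry over. Pictures are saved under pics/ and viewed, at most 10 in all, crops included, and the job is handed in when it is done.

Besides the shell and the picture viewer there is one more tool, called after "Request:" as name([rows], argument=value, ...), one row to a line, values as JSON. carry_out: Moves the arm, as the interface text tells. Its arguments: {"type":"object","properties":{"targets":{"type":"array","items":{"type":"object","properties":{"dp":{"type":"array","items":{"type":"number"}},"yaw":{"type":"number"}}}},"fingers":{"type":"number"},"grip_force":{"type":"number"}},"required":["targets"]}

```bash
mkdir -p pics; ls
python3 - <<'E'
from rig import r
import cv2
for n in("top","scene"):
    cv2.imwrite(f"pics/{n}0.png",r.grab_frame(n)[:,:,::-1]); print(n,r.get_calibration(n))
print(r.sense(),r.tip_reach)
E
```

```text
pics
top {'fx': 440.9360510660992, 'fy': 440.9360510660992, 'cx': 318.6007075109647, 'cy': 242.11963396064507, 'rvec': array([ 2.1180972 , -2.17345468,  0.21631801]), 'tvec': array([-24.65848792, 515.92779837, 707.47838361])}
scene {'fx': 451.9542855093047, 'fy': 451.9542855093047, 'cx': 319.49158363380076, 'cy': 235.7980928086648, 'rvec': array([ 1.9621976 ,  1.23153403, -0.62224867]), 'tvec': array([-156.71078159, -206.4396473 , 1070.95458978])}
{'clock': 0.1, 'qpos': array([ 1.20662486e+00,  3.53592257e-01,  1.63405684e+00,  5.78849143e-05,
        1.15518057e+00, -2.44426022e-03]), 'qvel': array([-0.00095431, -0.00208435, -0.00163534, -0.00116998, -0.00079347,
        0.00014715]), 'joint_efforts': array([ 2.39693094e-03, -6.06358337e+01, -3.42818034e+01,  1.02556160e-04,
        3.88230023e-03,  3.30940838e-05]), 'eef_pos': array([221.04464907, 584.16777693, 238.62964243]), 'tcp_rot': array([-3.14035578e+00, -5.59515132e-05,  2.77984201e+00]), 'contact_force': array([-0.37865148,  0.2009917 , -0.26269832]), 'wrist_torque': array([ 0.02352558, -0.03322934, -0.02233534]), 'grasp_force': 0.0, 'opening': 0.9999501260315065} 8.0
```

View pics/top0.png

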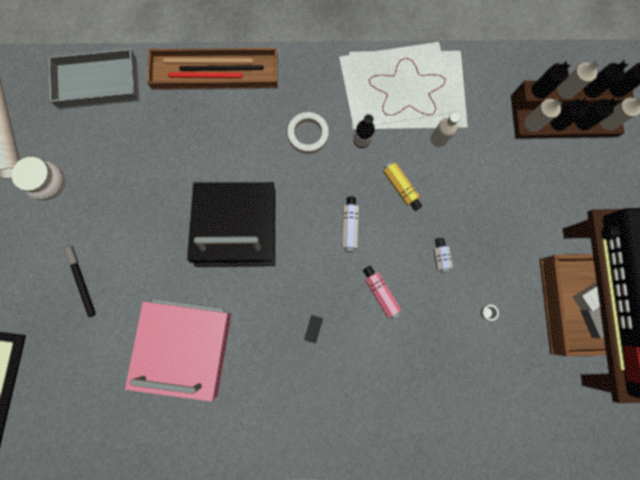

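View pics/scene0.png

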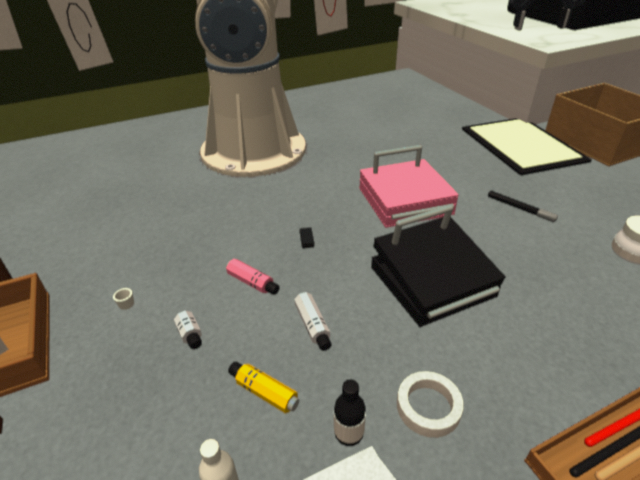

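The top view shows these candidates:
- **Black case:** at about (232,223), with its handle bar at (228,241). The pink case at (178,350) is a look-alike.
- **Bars:** silver long (350,224) with its nose up at (351,200), silver short (444,255), pink (382,292) and yellow (403,187).

The silver bar at (350,224) fits best: it is aluminium and the longer of the two. I'll confirm it with a crop and measure.

```bash
cat > h.py <<'E'
import numpy as np, cv2
from rig import r
def cam(n):
    c=r.get_calibration(n); R=cv2.Rodrigues(np.array(c["rvec"]))[0]
    K=np.array([[c["fx"],0,c["cx"]],[0,c["fy"],c["cy"]],[0,0,1]]); return K,R,np.array(c["tvec"])
def ray(n,p,C=None):
    K,R,t=C or cam(n); d=R.T@np.linalg.solve(K,[p[0],p[1],1.]); return -R.T@t,d
def plane(n,p,z,C=None):
    o,d=ray(n,p,C); return o+d*(z-o[2])/d[2]
def tri(p1,p2):
    A=[];b=[]
    for n,p in(("top",p1),("scene",p2)):
        o,d=ray(n,p); d/=np.linalg.norm(d); P=np.eye(3)-np.outer(d,d); A.append(P);b.append(P@o)
    return np.linalg.lstsq(np.vstack(A),np.hstack(b),rcond=None)[0]
def rects(img,roi,lo,hi,amin=40):
    x,y,w,h=roi; hsv=cv2.cvtColor(img[y:y+h,x:x+w],cv2.COLOR_RGB2HSV)
    m=cv2.inRange(hsv,lo,hi); cs=cv2.findContours(m,cv2.RETR_EXTERNAL,cv2.CHAIN_APPROX_NONE)[0]
    return [cv2.minAreaRect(c+np.array([x,y])) for c in cs if cv2.contourArea(c)>amin]
E
python3 - <<'E'
from h import *
t=cv2.imread("pics/top0.png")[:,:,::-1].copy(); s=cv2.imread("pics/scene0.png")[:,:,::-1].copy()
print("machines top")
for roi in((330,190,40,70),(425,230,40,50)):
    for q in rects(t,roi,(0,0,140),(179,70,255)):
        b=cv2.boxPoints(q); print(np.round(b).tolist(),[np.round(plane("top",p,18)[:2]).tolist() for p in b])
print("nose",[ (np.round(q[0]),np.round(plane("top",q[0],13))) for q in rects(t,(335,188,30,25),(0,0,0),(179,255,35),15)])
print("case top dark")
for q in rects(t,(170,160,130,125),(0,0,0),(179,255,45),1000): print(np.round(cv2.boxPoints(q),1).tolist())
print("handle")
for q in rects(t,(185,228,90,26),(0,0,70),(179,70,255)): print("top",np.round(cv2.boxPoints(q),1).tolist())
for q in rects(s,(375,195,90,55),(0,0,110),(179,55,255),20): print("scene",np.round(cv2.boxPoints(q),1).tolist())
a=cv2.resize(t[155:285,170:470],None,fx=2.6,fy=2.6,interpolation=2)[:,:780]
b=cv2.resize(s[185:335,360:520],None,fx=1.7,fy=1.7)
c=np.zeros((600,780,3),np.uint8); c[:338]=a[:338]; c[340:340+b.shape[0],:b.shape[1]]=b[:260]
b=cv2.resize(s[270:360,160:345],None,fx=2.6,fy=2.6); c[345:345+b.shape[0],290:290+b.shape[1]]=b
cv2.imwrite("pics/crop0.png",c[:,:,::-1])
E
```

```text
machines top
[[343.0, 204.0], [358.0, 204.0], [358.0, 249.0], [343.0, 249.0]] [[588.0, -85.0], [588.0, -112.0], [506.0, -108.0], [506.0, -82.0]]
[[435.0, 247.0], [449.0, 245.0], [453.0, 269.0], [439.0, 271.0]] [[505.0, -245.0], [509.0, -271.0], [467.0, -275.0], [463.0, -249.0]]
nose []
case top dark
[[188.0, 183.0], [274.0, 183.0], [274.0, 265.0], [188.0, 265.0]]
handle
top [[194.0, 249.0], [194.0, 236.0], [259.0, 236.0], [259.0, 249.0]]
top [[185.0, 228.0], [189.0, 228.0], [189.0, 253.0], [185.0, 253.0]]
scene [[401.70001220703125, 225.89999389648438], [427.3999938964844, 218.0], [428.1000061035156, 220.1999969482422], [402.29998779296875, 228.10000610351562]]
scene [[375.0, 236.0], [375.0, 213.0], [394.0, 213.0], [394.0, 236.0]]
scene [[391.70001220703125, 214.5], [451.70001220703125, 202.5], [453.8999938964844, 213.39999389648438], [393.8999938964844, 225.39999389648438]]
scene [[451.0, 195.0], [464.0, 195.0], [464.0, 230.0], [451.0, 230.0]]
```

View pics/crop0.png

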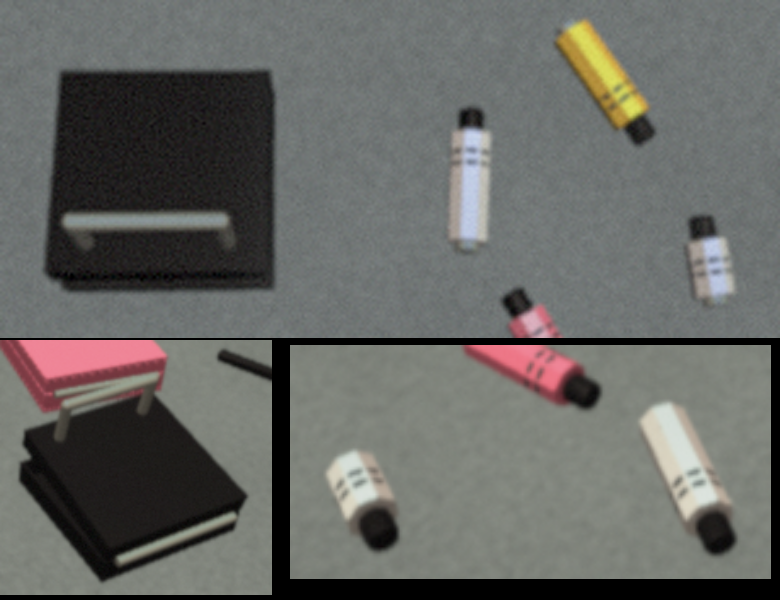

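The crop confirms it. The long silver bar is at top pixel (350,226) with its nose up, and the shorter silver one is at (444,257). The black case is slightly ajar, with its bar running from about (195,240) to (258,240.5) in top and (451,207.5) to (398,222) in scene.

Run:
```python
from h import *
t=cv2.imread("pics/top0.png")[:,:,::-1].copy(); s=cv2.imread("pics/scene0.png")[:,:,::-1].copy()
L=tri((195,240),(451,207.5)); R=tri((258,240.5),(398,222)); print("handle L,R",L.round(1),R.round(1),np.linalg.norm(L-R))
# machine axis by fitLine on mask points
x0,y0,w,h=335,190,32,66
hsv=cv2.cvtColor(t[y0:y0+h,x0:x0+w],cv2.COLOR_RGB2HSV); m=cv2.inRange(hsv,(0,0,140),(179,70,255))
m=cv2.morphologyEx(m,cv2.MORPH_CLOSE,np.ones((5,5)))
ys,xs=np.nonzero(m); P=np.array([plane("top",(a+x0,b+y0),16)[:2] for a,b in zip(xs,ys)])
c=P.mean(0); u,sv,vt=np.linalg.svd(P-c); d=vt[0]*np.sign(vt[0][0]); print("body c",c.round(1),"yaw deg",np.degrees(np.arctan2(d[1],d[0])),"len",np.ptp(P@d),"wid",np.ptp(P@vt[1]))
g=t.astype(int).sum(2)
print("nose col",g[192:208,351].tolist(), plane("top",(351,196),13).round(1))
# lid edges: dark mask polygon
m=(g<110).astype(np.uint8); m[:160]=0;m[285:]=0;m[:,:170]=0;m[:,300:]=0
cn=max(cv2.findContours(m,0,1)[0],key=cv2.contourArea); ap=cv2.approxPolyDP(cn,2.5,True)[:,0]
for p in ap: print(p, "z45",plane("top",p,44.5)[:2].round(), "z0",plane("top",p,0)[:2].round())
```

```text
handle L,R [513.5 157.4  98.8] [511.   60.5 101.6] 97.00035296516255
body c [548.  -96.7] yaw deg -4.41993824559149 len 82.32167117152983 wid 27.099680649202796
nose col [341, 352, 331, 291, 217, 136, 130, 132, 144, 137, 172, 233, 395, 559, 630, 636] [ 604.1 -100.2   13. ]
[194 184] z45 [622. 175.] z0 [636. 186.]
[189 260] z45 [490. 181.] z0 [496. 192.]
[197 265] z45 [481. 167.] z0 [487. 178.]
[271 262] z45 [483.  43.] z0 [489.  47.]
[271 259] z45 [488.  43.] z0 [494.  47.]
[259 259] z45 [489.  63.] z0 [495.  68.]
[260 252] z45 [500.  62.] z0 [507.  66.]
[256 253] z45 [499.  68.] z0 [506.  73.]
[251 244] z45 [515.  77.] z0 [522.  82.]
[206 245] z45 [515. 153.] z0 [522. 163.]
[207 249] z45 [508. 151.] z0 [515. 161.]
[202 253] z45 [501. 159.] z0 [508. 170.]
[191 240] z45 [524. 178.] z0 [532. 190.]
[197 234] z45 [534. 168.] z0 [543. 179.]
[253 233] z45 [534.  73.] z0 [542.  79.]
[264 244] z45 [514.  55.] z0 [522.  59.]
[265 241] z45 [519.  53.] z0 [527.  57.]
[264 244] z45 [514.  55.] z0 [522.  59.]
[261 241] z45 [519.  60.] z0 [527.  64.]
[265 239] z45 [523.  53.] z0 [531.  57.]
[261 237] z45 [526.  60.] z0 [535.  64.]
[269 233] z45 [533.  46.] z0 [542.  50.]
[267 224] z45 [549.  50.] z0 [558.  53.]
[272 223] z45 [550.  41.] z0 [560.  44.]
[273 234] z45 [531.  39.] z0 [540.  43.]
[274 195] z45 [600.  37.] z0 [612.  40.]
[267 188] z45 [613.  49.] z0 [626.  53.]
[271 187] z45 [614.  42.] z0 [628.  45.]
[274 192] z45 [605.  37.] z0 [618.  40.]
[272 183] z45 [621.  40.] z0 [635.  43.]
```

Measured positions:
- **Handle:** middle at about (512,109,100), so the lid is about 0.13 rad ajar. This matches the hinge at x≈622, z 24.5.
- **Case centre:** about (552,108).
- **Bar body:** centre at about (548,-97), yaw -4°.

Now I'll move above the handle.

Request:
carry_out([
  {"dp":[-44,-34,8],"yaw":7},
  {"dp":[-95,-74,17],"yaw":16},
  {"dp":[-145,-112,26],"yaw":26},
  {"dp":[-194,-150,35],"yaw":36},
  {"dp":[-243,-188,44],"yaw":46},
  {"dp":[-292,-226,53],"yaw":56},
  {"dp":[-341,-264,61],"yaw":66},
  {"dp":[-390,-302,70],"yaw":69.3},
  {"dp":[-425,-330,76],"yaw":69.3},
  {"dp":[-440,-341,79],"yaw":69.3},
  {"dp":[-440,-341,79],"yaw":69.3},
  {"dp":[-440,-341,79],"yaw":69.3},
], fingers=1)

```text
clock: 1.6
eef_pos: [511.4, 110.9, 160.3]
tcp_rot: [-3.141, -0.0, 1.571]
contact_force: [-0.9, 0.4, -0.9]
opening: 1.001
grasp_force: 0.0
```

Run:
```python
from h import *
C=cam("wrist"); w=r.grab_frame("wrist"); cv2.imwrite("pics/w1.png",w[:,:,::-1])
np.save("w1.npy",np.array([np.hstack([C[0],C[1],C[2][:,None]])]))
s=r.sense(); print(s["eef_pos"],s["tcp_rot"],s["qpos"])
K,R,t=C
for p in ([512,109,100],[512,69,100],[512,149,100],[622,40,24],[622,178,24]):
    q=K@(R@np.array(p)+t); print(p,q[:2]/q[2])
```

```text
[511.42735259 111.05488842 160.39034692] [-3.14133462e+00 -2.50427912e-04  1.57150431e+00] [2.10770116e-01 2.90763090e-01 1.92293480e+00 3.73187550e-04
 9.28094941e-01 2.09838397e-01]
[512, 109, 100] [319.03007768 260.54339595]
[512, 69, 100] [318.99612495 318.38382775]
[512, 149, 100] [319.0678565  196.18500857]
[622, 40, 24] [441.53504438 303.32068176]
[622, 178, 24] [459.48273033 143.12065459]
```

View pics/w1.png

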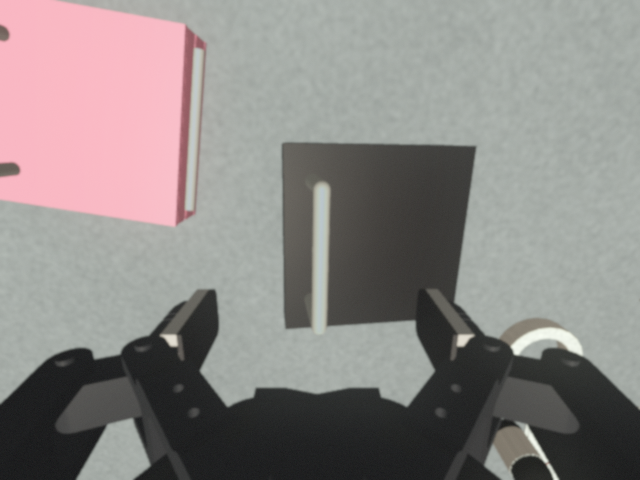

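The wrist view shows the bar running from (322,184) to (320,332), centred in the jaws and where I predicted. Next I descend and close.

Request:
carry_out([
  {"dp":[0,0,35]},
  {"dp":[0,0,60]},
  {"dp":[0,0,71]},
  {"dp":[0,0,71]},
])

```text
schema error: expected keys dp, yaw
```

Request:
carry_out([
  {"dp":[0,0,0]},
  {"dp":[0,0,0]},
  {"dp":[0,0,0]},
  {"dp":[0,0,0]},
  {"dp":[0,0,0]},
  {"dp":[0,0,0]},
], fingers=-1, grip_force=40)

```text
schema error: expected keys dp, yaw
```

Request:
carry_out([
  {"dp":[0,0,35],"yaw":0},
  {"dp":[0,0,60],"yaw":0},
  {"dp":[0,0,71],"yaw":0},
  {"dp":[0,0,71],"yaw":0},
])

```text
clock: 2.15
eef_pos: [511.6, 110.5, 89.1]
tcp_rot: [-3.141, 0.0, 1.571]
contact_force: [-0.0, 0.1, 0.2]
opening: 0.996
grasp_force: 0.0
```

Request:
carry_out([
  {"dp":[0,0,0],"yaw":0},
  {"dp":[0,0,0],"yaw":0},
  {"dp":[0,0,0],"yaw":0},
  {"dp":[0,0,0],"yaw":0},
  {"dp":[0,0,0],"yaw":0},
  {"dp":[0,0,0],"yaw":0},
], fingers=-1, grip_force=40)

```text
clock: 2.9
eef_pos: [512.8, 109.9, 89.4]
tcp_rot: [3.14, -0.0, 1.57]
contact_force: [4.8, -1.0, -2.4]
opening: 0.101
grasp_force: 38.8
```

Gripped. Now I swing along the arc (tool y is world +x).

Request:
carry_out([
  {"dp":[0,4.5,-6],"yaw":0},
  {"dp":[0,10.5,-13],"yaw":0},
  {"dp":[0,17,-20],"yaw":0},
  {"dp":[0,24,-26],"yaw":0},
  {"dp":[0,31,-32],"yaw":0},
  {"dp":[0,39,-37],"yaw":0},
  {"dp":[0,47,-42],"yaw":0},
  {"dp":[0,55.5,-46],"yaw":0},
  {"dp":[0,64,-49.5],"yaw":0},
  {"dp":[0,73,-52.5],"yaw":0},
  {"dp":[0,82,-54.5],"yaw":0},
  {"dp":[0,82,-54.5],"yaw":0},
])

```text
clock: 4.4
eef_pos: [595.4, 109.0, 145.4]
tcp_rot: [3.14, 0.001, 1.57]
contact_force: [-1.6, -6.7, 7.7]
opening: 0.102
grasp_force: 40.6
```

Request:
carry_out([
  {"dp":[0,9,-2],"yaw":0},
  {"dp":[0,18.5,-3],"yaw":0},
  {"dp":[0,28,-3.5],"yaw":0},
  {"dp":[0,37,-3],"yaw":0},
  {"dp":[0,46.5,-2],"yaw":0},
  {"dp":[0,56,-0.5],"yaw":0},
  {"dp":[0,65,2],"yaw":0},
  {"dp":[0,74,5],"yaw":0},
  {"dp":[0,82.5,8.5],"yaw":0},
  {"dp":[0,82.5,8.5],"yaw":0},
])

```text
clock: 5.65
eef_pos: [678.1, 108.7, 136.0]
tcp_rot: [3.14, 0.001, 1.57]
contact_force: [1.4, -7.4, -0.2]
opening: 0.102
grasp_force: 40.7
```

Lid is at about 1.5 rad. I open a little to keep the fingers off the lid face, then rise.

Request:
carry_out([
  {"dp":[0,0,0],"yaw":0},
  {"dp":[0,0,0],"yaw":0},
  {"dp":[0,0,0],"yaw":0},
  {"dp":[0,0,-15],"yaw":0},
  {"dp":[0,0,-50],"yaw":0},
  {"dp":[0,0,-90],"yaw":0},
  {"dp":[0,0,-110],"yaw":0},
  {"dp":[0,0,-110],"yaw":0},
], fingers=-0.4)

```text
clock: 6.65
eef_pos: [677.3, 110.0, 247.2]
tcp_rot: [3.138, -0.001, 1.57]
contact_force: [0.1, 0.1, -0.9]
opening: 0.3
grasp_force: 0.0
```

Run:
```python
from h import *
t=r.grab_frame("top"); s=r.grab_frame("scene")
c=np.vstack([cv2.resize(t[130:280,150:470],None,fx=2,fy=2),np.hstack([s[150:450,200:600],np.zeros((300,240,3),np.uint8)])])
cv2.imwrite("pics/o2.png",c[:,:,::-1]); print(r.sense()["eef_pos"])
```

```text
[675.9057079  109.72523552 244.14518622]
```

View pics/o2.png

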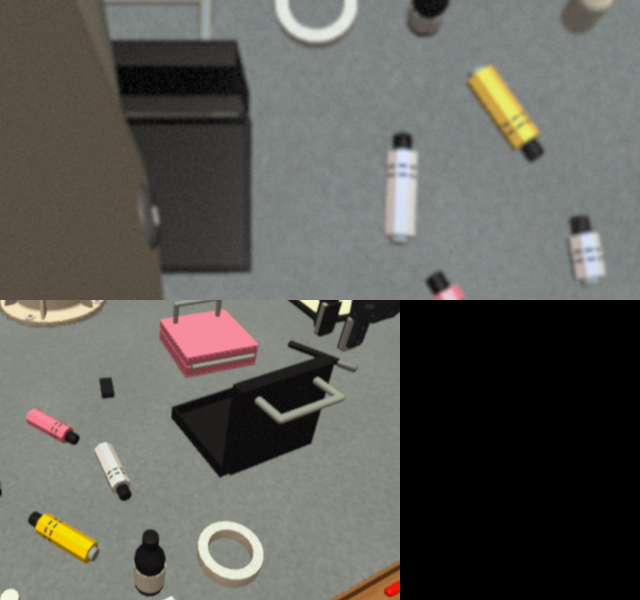

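The lid stands open, and the tray's right-front corner at top pixel (275,265) agrees with a centre at about (553,107). Now I go above the long bar, turning so the camera side faces away from the lid.

Request:
carry_out([
  {"dp":[-20,-12,0],"yaw":-9},
  {"dp":[-50,-30,0],"yaw":-19},
  {"dp":[-85,-55,0],"yaw":-29},
  {"dp":[-120,-75,10],"yaw":-39},
  {"dp":[-155,-95,30],"yaw":-49},
  {"dp":[-185,-115,60],"yaw":-59},
  {"dp":[-200,-125,95],"yaw":-69},
  {"dp":[-207,-128.5,125],"yaw":-79},
  {"dp":[-207,-128.5,136],"yaw":-86},
  {"dp":[-207,-128.5,136],"yaw":-86},
  {"dp":[-207,-128.5,136],"yaw":-86},
], fingers=0.3)

```text
clock: 8.12
eef_pos: [547.7, -97.0, 109.0]
tcp_rot: [3.141, -0.001, 3.069]
contact_force: [0.1, -0.1, -0.1]
opening: 0.651
grasp_force: 0.0
```

Run:
```python
from h import *
C=cam("wrist"); w=r.grab_frame("wrist"); cv2.imwrite("pics/w3.png",w[:,:,::-1])
s=r.sense(); print(s["eef_pos"],s["tcp_rot"])
K,R,t=C
for p in ([548,-97,13],[588,-99,13],[508,-95,13]):
    q=K@(R@np.array(p)+t); print(p,q[:2]/q[2])
hsv=cv2.cvtColor(w,cv2.COLOR_RGB2HSV); m=cv2.inRange(hsv,(0,0,185),(179,60,255))
for c in cv2.findContours(m,0,1)[0]:
    if cv2.contourArea(c)>1500:
        q=cv2.minAreaRect(c); b=cv2.boxPoints(q); print(b.round().tolist(),[plane("",p,16,C)[:2].round(1).tolist() for p in b],plane("",q[0],16,C).round(1))
```

```text
[548.09050467 -97.03517334 109.43375825] [-3.14156405e+00  1.69519358e-04  3.06927324e+00]
[548, -97, 13] [316.65109075 241.51664398]
[588, -99, 13] [317.95036655 292.35134657]
[508, -95, 13] [315.22660084 185.78288724]
[[298.0, 181.0], [336.0, 181.0], [336.0, 296.0], [298.0, 296.0]] [[503.5, -106.3], [505.4, -80.7], [590.5, -85.7], [588.4, -114.0]] [544.9 -96.5  16. ]
[[34.0, 140.0], [70.0, 127.0], [96.0, 196.0], [60.0, 210.0]] [[464.5, -275.6], [458.1, -250.2], [503.7, -245.1], [510.9, -271.9]] [ 483.6 -260.7   16. ]
[[167.0, 1.0], [183.0, -10.0], [260.0, 108.0], [244.0, 118.0]] [[392.8, -173.5], [388.3, -163.3], [455.7, -126.4], [461.1, -137.2]] [ 423.  -150.9   16. ]
```

View pics/w3.png

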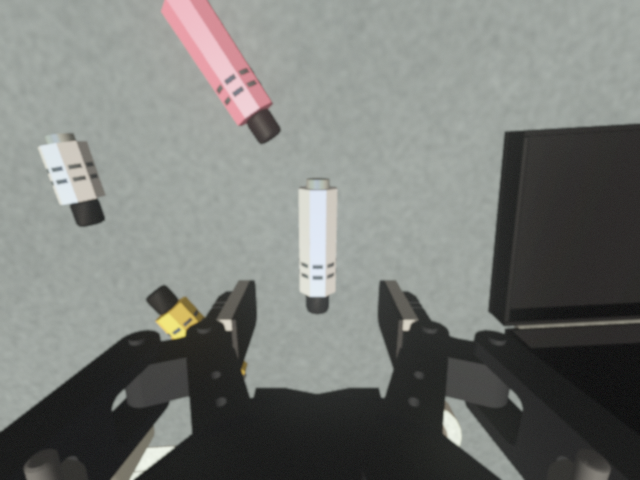

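The bar is centred between the jaws at (317,240) and aligned. Next I descend and grip.

Request:
carry_out([
  {"dp":[0,0,35],"yaw":0},
  {"dp":[0,0,65],"yaw":0},
  {"dp":[0,0,85],"yaw":0},
  {"dp":[0,0,93],"yaw":0},
  {"dp":[0,0,97],"yaw":0},
  {"dp":[0,0,97],"yaw":0},
])

```text
clock: 8.93
eef_pos: [548.4, -97.2, 12.9]
tcp_rot: [-3.141, 0.001, 3.071]
contact_force: [-0.6, -0.1, -0.2]
opening: 0.65
grasp_force: 0.0
```

Request:
carry_out([
  {"dp":[0,0,0],"yaw":0},
  {"dp":[0,0,0],"yaw":0},
  {"dp":[0,0,0],"yaw":0},
  {"dp":[0,0,0],"yaw":0},
  {"dp":[0,0,0],"yaw":0},
], fingers=-1, grip_force=40)

```text
clock: 9.55
eef_pos: [548.4, -97.3, 13.1]
tcp_rot: [-3.141, 0.001, 3.071]
contact_force: [0.4, 0.0, 6.9]
opening: 0.294
grasp_force: 39.6
```

Request:
carry_out([
  {"dp":[0,0,-15],"yaw":0},
  {"dp":[0,0,-45],"yaw":0},
  {"dp":[2,20,-70],"yaw":0},
  {"dp":[4,50,-80],"yaw":0},
  {"dp":[6,85,-80],"yaw":0},
  {"dp":[9,120,-80],"yaw":0},
  {"dp":[11,155,-80],"yaw":0},
  {"dp":[13,185,-80],"yaw":0},
  {"dp":[14.5,200,-80],"yaw":0},
  {"dp":[14.5,203.5,-80],"yaw":0},
  {"dp":[14.5,203.5,-80],"yaw":0},
])

```text
clock: 10.92
eef_pos: [547.8, 106.3, 92.4]
tcp_rot: [-3.141, -0.0, 3.071]
contact_force: [-0.2, 0.8, -1.6]
opening: 0.293
grasp_force: 39.7
```

Run:
```python
from h import *
w=r.grab_frame("wrist"); s=r.grab_frame("scene"); t=r.grab_frame("top")
c=np.vstack([np.hstack([cv2.resize(w,(400,300)),cv2.resize(s[150:390,300:620],(400,300))]),np.hstack([cv2.resize(t[130:280,150:350],(400,300)),np.zeros((300,400,3),np.uint8)])])
cv2.imwrite("pics/p4.png",c[:,:,::-1]); q=r.sense(); print(q["eef_pos"],q["grasp_force"])
```

```text
[547.74331323 106.00828149  92.26935154] 39.74017737200484
```

View pics/p4.png

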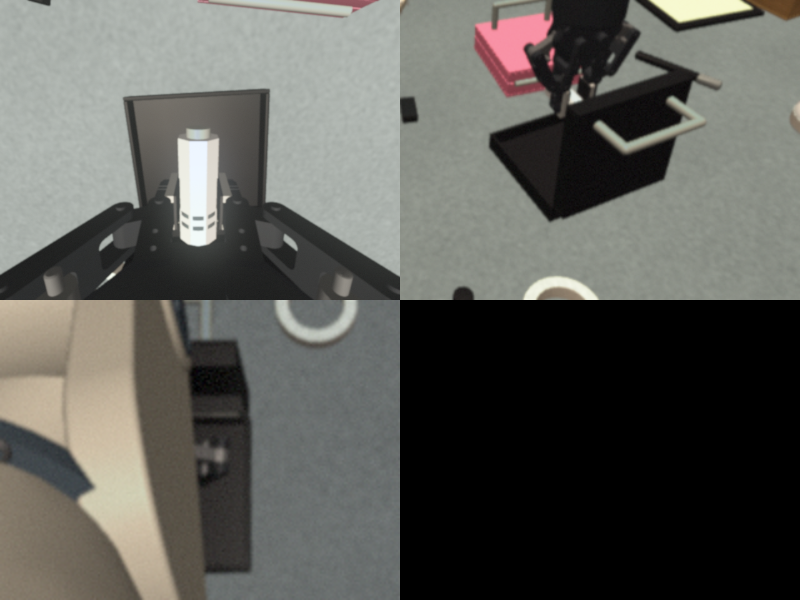

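The bar is held squarely over the tray, centred between its side walls in the wrist view (197,190). Now I lower, release and rise.

Request:
carry_out([
  {"dp":[0,0,25],"yaw":0},
  {"dp":[0,0,50],"yaw":0},
  {"dp":[0,0,66],"yaw":0},
  {"dp":[0,0,72],"yaw":0},
  {"dp":[0,0,75],"yaw":0},
  {"dp":[0,0,75],"yaw":0},
])

```text
clock: 11.82
eef_pos: [548.1, 106.9, 17.7]
tcp_rot: [3.141, 0.001, 3.071]
contact_force: [0.1, 0.3, -0.5]
opening: 0.295
grasp_force: 39.7
```

Request:
carry_out([
  {"dp":[0,0,0],"yaw":0},
  {"dp":[0,0,0],"yaw":0},
  {"dp":[0,0,0],"yaw":0},
  {"dp":[0,0,0],"yaw":0},
  {"dp":[0,0,-10],"yaw":0},
  {"dp":[0,0,-35],"yaw":0},
  {"dp":[0,0,-80],"yaw":0},
  {"dp":[0,0,-130],"yaw":0},
  {"dp":[0,0,-180],"yaw":0},
  {"dp":[0,0,-225],"yaw":0},
  {"dp":[0,0,-235],"yaw":0},
  {"dp":[0,0,-235],"yaw":0},
], fingers=0)

```text
clock: 13.32
eef_pos: [547.8, 106.9, 252.9]
tcp_rot: [3.141, 0.001, 3.071]
contact_force: [0.5, 0.4, -0.1]
opening: 0.502
grasp_force: 0.0
```

Run:
```python
from h import *
q=r.sense(); print(q["eef_pos"],q["tcp_rot"])
C=cam("wrist"); w=r.grab_frame("wrist"); s=r.grab_frame("scene")
c=np.hstack([cv2.resize(w,(400,300)),cv2.resize(s[150:390,300:620],(400,300))]); cv2.imwrite("pics/p5.png",c[:,:,::-1])
hsv=cv2.cvtColor(w,cv2.COLOR_RGB2HSV); m=cv2.inRange(hsv,(0,0,185),(179,60,255))
for c in cv2.findContours(m,0,1)[0]:
    if cv2.contourArea(c)>400:
        b=cv2.minAreaRect(c); print(b,plane("",b[0],20,C).round(1))
```

```text
[547.79680007 106.88116539 252.90140578] [3.14127027e+00 1.21008204e-03 3.07123896e+00]
((173.50003051757812, 435.50006103515625), (22.62741470336914, 56.56854248046875), 45.0) [ 856.5 -113.6   20. ]
((320.7852478027344, 375.2911682128906), (112.0535888671875, 29.144670486450195), 4.39870548248291) [772.8  96.2  20. ]
((56.84628677368164, 386.187255859375), (55.290557861328125, 113.69722747802734), 84.38241577148438) [ 764.7 -250.9   20. ]
((625.0, 277.0), (52.0, 28.0), 90.0) [660.9 465.7  20. ]
((605.903076171875, 259.6893005371094), (38.18185043334961, 64.70337677001953), 34.2490348815918) [637.1 439.4  20. ]
((316.5, 202.0), (74.0, 23.0), 90.0) [544.8 107.   20. ]
((53.41797637939453, 103.71111297607422), (94.23924255371094, 18.6542911529541), 55.34868621826172) [ 423.7 -154.8   20. ]
((385.97882080078125, 67.7047119140625), (120.90650177001953, 6.757044315338135), 5.906141757965088) [414.4 185.9  20. ]
((396.3375549316406, 31.698043823242188), (163.4514617919922, 68.52904510498047), 1.7899105548858643) [383.3 196.4  20. ]
```

View pics/p5.png

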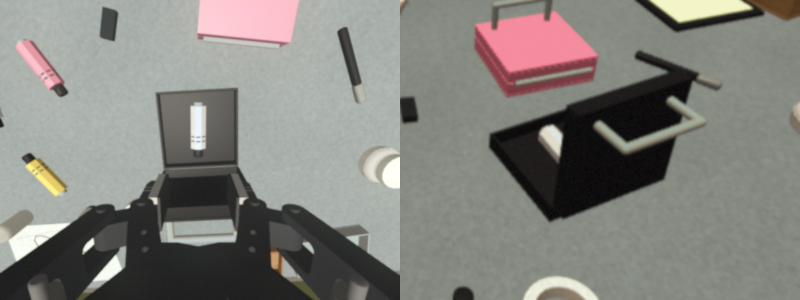

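The bar lies in the middle of the tray and the lid is still open. I return over the handle.

Request:
carry_out([
  {"dp":[-15,1,0],"yaw":9},
  {"dp":[-30,3,0],"yaw":19},
  {"dp":[-45,4,0],"yaw":29},
  {"dp":[-65,6,0],"yaw":39},
  {"dp":[-80,7,0],"yaw":49},
  {"dp":[-100,9,0],"yaw":59},
  {"dp":[-115,10,0],"yaw":69},
  {"dp":[-127,11.5,0],"yaw":79},
  {"dp":[-129,11.5,0],"yaw":86},
  {"dp":[-129,11.5,0],"yaw":86},
  {"dp":[-129,11.5,0],"yaw":86},
], fingers=-0.4)

```text
clock: 14.8
eef_pos: [676.7, 109.2, 251.1]
tcp_rot: [-3.14, 0.0, 1.573]
contact_force: [0.1, 0.1, 0.8]
opening: 0.297
grasp_force: 0.0
```

Run:
```python
from h import *
C=cam("wrist"); q=r.sense(); w=r.grab_frame("wrist"); print(q["eef_pos"],q["tcp_rot"])
cv2.imwrite("pics/w6.png",w[:,:,::-1])
K,R,t=C
for p in ([677,69,147],[677,149,147]):
    a=K@(R@np.array(p)+t); print(p,a[:2]/a[2])
```

```text
[676.67101692 109.19948533 251.06995427] [-3.13969226e+00  3.10808103e-04  1.57298791e+00]
[677, 69, 147] [318.33931683 287.26473904]
[677, 149, 147] [318.57577054 183.70934078]
```

View pics/w6.png

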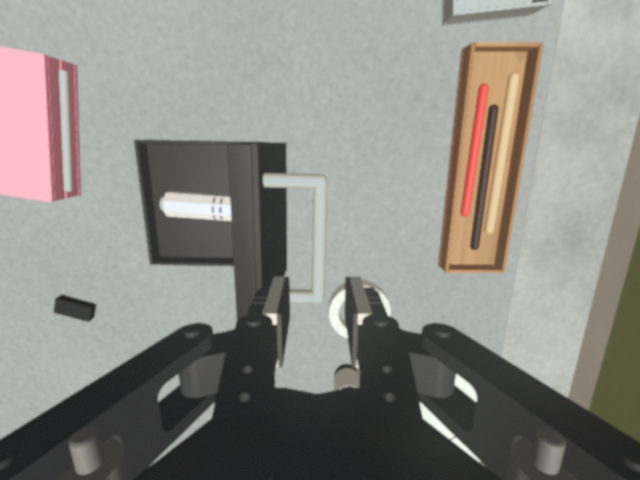

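The handle bar is at x≈319, rows 180–298, as predicted, and the pen machine is visible in the tray at (195,207). Next I descend and grip.

Request:
carry_out([
  {"dp":[0,0,40],"yaw":0},
  {"dp":[0,0,75],"yaw":0},
  {"dp":[0,0,100],"yaw":0},
  {"dp":[0,0,112],"yaw":0},
  {"dp":[0,0,116],"yaw":0},
  {"dp":[0,0,116],"yaw":0},
])

```text
clock: 15.6
eef_pos: [677.7, 109.4, 137.0]
tcp_rot: [3.141, -0.0, 1.571]
contact_force: [0.3, 0.6, -0.1]
opening: 0.296
grasp_force: 0.0
```

Request:
carry_out([
  {"dp":[0,0,0],"yaw":0},
  {"dp":[0,0,0],"yaw":0},
  {"dp":[0,0,0],"yaw":0},
  {"dp":[0,0,0],"yaw":0},
  {"dp":[0,0,0],"yaw":0},
], fingers=-1, grip_force=40)

```text
clock: 16.23
eef_pos: [678.2, 109.4, 137.4]
tcp_rot: [3.139, -0.0, 1.57]
contact_force: [0.8, -0.4, 5.0]
opening: 0.1
grasp_force: 39.3
```

Request:
carry_out([
  {"dp":[0,-8.5,-3.5],"yaw":0},
  {"dp":[0,-17.5,-6.5],"yaw":0},
  {"dp":[0,-26.5,-9],"yaw":0},
  {"dp":[0,-36,-10.5],"yaw":0},
  {"dp":[0,-45,-11.5],"yaw":0},
  {"dp":[0,-54.5,-12],"yaw":0},
  {"dp":[0,-64,-11.5],"yaw":0},
  {"dp":[0,-73,-10.5],"yaw":0},
  {"dp":[0,-82.5,-9],"yaw":0},
  {"dp":[0,-91.5,-6.5],"yaw":0},
  {"dp":[0,-100.5,-3.5],"yaw":0},
  {"dp":[0,-109,0],"yaw":0},
])

```text
clock: 17.73
eef_pos: [567.6, 110.4, 136.6]
tcp_rot: [3.141, -0.002, 1.57]
contact_force: [1.1, 8.2, 1.8]
opening: 0.099
grasp_force: 41.2
```

Request:
carry_out([
  {"dp":[0,-8.5,4],"yaw":0},
  {"dp":[0,-16.5,9],"yaw":0},
  {"dp":[0,-24.5,14],"yaw":0},
  {"dp":[0,-31.5,20],"yaw":0},
  {"dp":[0,-38.5,26],"yaw":0},
  {"dp":[0,-45,33],"yaw":0},
  {"dp":[0,-51,40],"yaw":0},
  {"dp":[0,-56.5,47.5],"yaw":0},
  {"dp":[0,-61.5,55.5],"yaw":0},
  {"dp":[0,-61.5,55.5],"yaw":0},
])

```text
clock: 18.98
eef_pos: [506.0, 110.3, 80.3]
tcp_rot: [-3.141, -0.001, 1.57]
contact_force: [3.6, 8.3, -4.2]
opening: 0.099
grasp_force: 40.5
```

Request:
carry_out([
  {"dp":[0,-1,2],"yaw":0},
  {"dp":[0,-2,4],"yaw":0},
  {"dp":[0,-3,6],"yaw":0},
  {"dp":[0,-3.5,7.5],"yaw":0},
  {"dp":[0,-3.5,7.5],"yaw":0},
])

```text
clock: 19.6
eef_pos: [503.0, 110.3, 74.1]
tcp_rot: [3.141, -0.001, 1.57]
contact_force: [-0.3, 7.3, 11.2]
opening: 0.102
grasp_force: 42.1
```

Request:
carry_out([
  {"dp":[0,0,1],"yaw":0},
  {"dp":[0,0,2],"yaw":0},
  {"dp":[0,0,2],"yaw":0},
])

```text
clock: 19.98
eef_pos: [503.1, 110.3, 73.7]
tcp_rot: [3.141, -0.001, 1.57]
contact_force: [-8.1, 5.4, 34.4]
opening: 0.1
grasp_force: 44.5
```

Position is stopped at z 73.7 while the force has risen to 34 N, so the lid is shut. I ease off, release and rise.

Request:
carry_out([
  {"dp":[0,0,-1.5],"yaw":0},
  {"dp":[0,0,-1.5],"yaw":0},
])

```text
clock: 20.23
eef_pos: [503.1, 110.3, 74.0]
tcp_rot: [3.141, -0.002, 1.57]
contact_force: [-2.9, 7.0, 16.6]
opening: 0.1
grasp_force: 42.7
```

Request:
carry_out([
  {"dp":[0,0,0],"yaw":0},
  {"dp":[0,0,0],"yaw":0},
  {"dp":[0,0,0],"yaw":0},
  {"dp":[0,0,0],"yaw":0},
  {"dp":[0,0,-10],"yaw":0},
  {"dp":[0,0,-40],"yaw":0},
  {"dp":[0,0,-80],"yaw":0},
  {"dp":[0,0,-110],"yaw":0},
  {"dp":[0,0,-120],"yaw":0},
  {"dp":[0,0,-120],"yaw":0},
], fingers=0.2)

```text
clock: 21.48
eef_pos: [503.4, 109.4, 193.1]
tcp_rot: [3.141, -0.0, 1.57]
contact_force: [0.3, -0.2, -0.3]
opening: 0.599
grasp_force: 0.0
```

Run:
```python
from h import *
s=r.grab_frame("scene"); w=r.grab_frame("wrist")
cv2.imwrite("pics/f7.png",np.hstack([cv2.resize(s[150:390,300:620],(400,300)),cv2.resize(w,(400,300))])[:,:,::-1]); q=r.sense(); print(q["eef_pos"],q["contact_force"])
```

```text
[502.54687776 109.22568801 191.70903925] [-0.37424512  0.4142296  -0.200079  ]
```

View pics/f7.png

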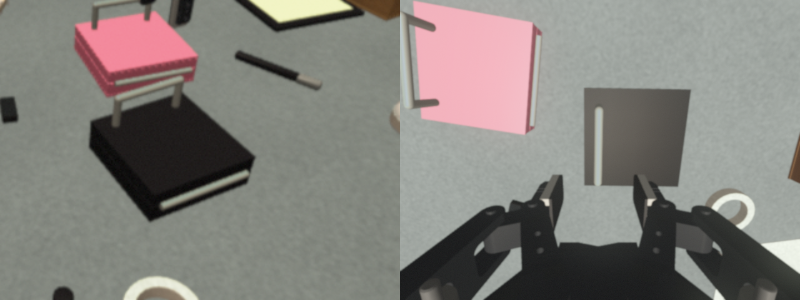

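The scene view shows the lid flush on the tray at (170,155) with no gap, and the gripper is clear.

```bash
python3 -c "from rig import r; print(r.sign_off())"
```

```text
the job is handed in; nothing more can be done
None
```

The long pen machine is inside the black case, the lid is shut over it with the gripper clear, and I handed the job in at about 21.5 s; no verdict came back.

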